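Lock off the bench lathe and hold its chuck guard open

TASK

I want to take the turned bush out of the small bench lathe with both hands. First lock the lathe off by pressing the hinged cover of its stop switch, on top of the headstock, down until it snaps and stays shut; then take the chuck guard by its ball knob, swing it up to about 60 degrees from shut and keep it there. The guard is sprung and falls shut if let go, so the program finishes with the robot still holding the knob; leave the tools lying about where they are.

Things in the scene. Friction and masses are not known exactly. Their poses are not given: they have to be found in the camera images.
- bench_lathe: Small grey bench lathe, fixed, 385 mm long (y), 150 deep (x). Origin: on the bench under the chuck. z up, x away from the operator, y left along the spindle to the headstock; yaw up to 0.18 rad. In its frame (mm): spindle axis x 0, z 120; headstock x -58..62, y 35..183, top z 175, switch box on it; guard x -61..61, y -65..25, top z 180; right of y -68 nothing above z 163.
- stop_cover (a joint): Stop-switch cover hinge, rad: 0 shut on the switch box (shut reads below 0.02), 0.8 fully open; starts at 0.3 to 0.55 and stays there by friction. In the last 0.12 rad a sprung detent resists (3 to 5 N on the pad); below about 0.05 it snaps the cover shut and holds it. Eased before that, the cover is not shut.
- cover_pad (a point): Top centre of the round grey pad (34 mm across, 2.5 mm high) on the black switch cover (56 mm wide, near edge 71 mm from the hinge). Moves with the cover; when shut it lies 42 mm from the hinge line towards the operator and 3.5 mm above it. Pressing straight down on that spot meets the cover at every start angle and shuts it.
- cover_hinge (a point): Middle of the switch cover's hinge line, at lathe frame x 33, y 100, z 207 mm. The line runs along the lathe's y at the cover's far edge; the near edge rises when it opens.
- guard_angle (a joint): Hinge of the chuck guard, rad: 0 shut over the chuck, grows as its near edge swings up and back, stop at 1.6; 60 degrees is 1.047. A torsion spring and its weight shut it from every angle; it takes 2 to 3 N at the knob to hold it.
- chuck_guard: Curved clear guard over the chuck, 90 mm wide, 116 mm across, 3 mm sheet in a dark wire frame, with a ball knob on its near side (point guard_knob) to hold it by. Origin: on the hinge line, at lathe frame x 52, y 0, z 163 mm; axes parallel to the lathe's when shut, turning about y as it opens.
- guard_hinge (a point): Middle of the guard's hinge pin behind the chuck, at lathe frame x 52, y -20, z 163 mm. The pin runs along the lathe's y.
- guard_knob (a point): Black ball knob, 26 mm across, on the near side of the curved clear guard. Point: ball centre, moves with the guard. A 9 mm stem runs 40 mm from it to the sheet, level and away from the operator when shut. Shut, the ball lies 150 mm in front of the hinge pin and 17 mm below it, 146 mm above the bench, at lathe y -20 mm. Nothing stands within 35 mm of its left and right sides.
- chuck_key: T-shaped steel chuck key, 60x76x15 mm, lying in front of the lathe. Bystander; leave it where it lies. Origin: centre of its underside.
- feeler_gauge: Feeler gauge, 109x49x10 mm, lying in front of the headstock. Bystander; leave it where it lies. Origin: centre of its underside.
- outer_race: Steel bearing ring, 61 mm across, 22 mm high, in front of the lathe. Bystander; leave it where it lies. Origin: centre of its underside.
- vee_block: Steel vee block, 57x56x34 mm, beside the big bench vice (fixed, rises to 272 mm above the bench, right of the lathe). Bystander; leave it where it lies. Origin: centre of its underside.
- masking_tape: Roll of masking tape, 80 mm across, 24 mm high, behind the lathe. Bystander; leave it where it lies. Origin: centre of its underside.

How it is judged:
By the outcome, as a careful person would: the job done as asked, in the order asked, and still so for the second after the job is handed in, while the arm keeps its last pose, push and grip.
It also fails if it takes over 54 s, if anything falls off the work surface, if the arm or the gripper's body presses on something with over 40 N, if the wrist force passes 120 N, or if a joint passes its speed limit or range.

ROBOT

A 7-joint arm with a two-finger parallel gripper is mounted at the origin on a cart in front of the work surface, level with it; the furniture and walls round the work are solid. World frame = base frame: x ahead of the robot, y to its left, z up, the work surface at z = 0. Lengths are in m, angles in rad, forces in N, time in s.
With the tool pointing down it reaches from about 0.425 to 0.875 m from the base axis. Payload 4.7 kg.
Tool frame: the origin (TCP) lies where the fingers leave the gripper's body, on its centre line; the fingertips stand 70 mm ahead of it and the grasp point (between the pads) lies 51 mm ahead of it; z points along the fingers, y is the line along which they close (so a half turn about z gives the same grasp; the last joint's range is limited). The gripper opens to 87 mm and grips with 3 to 60 N. Pads are 19 mm wide; open, the fingers measure 117 mm over their backs; the gripper's body (75 mm by 190 mm) begins 51 mm behind the grasp point.
Start: joints at [-1.115, 0.321, -0.07, 1.45, 0.023, 1.371, -0.057], TCP at [0.278, 0.588, 0.292] pointing down, gripper open.
Joint ranges: [-2.86, 2.86], [-0.3, 2.09], [-1.38, 1.24], [0.06, 2.45], [-1.56, 4.7], [0.09, 2.05], [-2.69, 2.69]. Speed limits (rad/s): [2.57, 2.57, 3.14, 3.14, 3.14, 3.14, 3.14].

INTERFACE

Orientations are given as a rotation vector (axis times angle).
In Python, from bench import ctrl gives the robot as it stands.
- The arm moves only by the tool drive_tool, never from a script. Its argument "motion" is a list of rows, each a list of 3 entries, a list of its own where there are three numbers: the shift along the tool's x, y, z in cm, then the turn, a rotation vector about the tool's x, y, z in degrees, then the opening, from -1 (shut) to 1 (fully open). In form: [[[x, y, z], [ax, ay, az], claw], ...]. A call has 1 to 12 rows; each row shifts and turns the commanded pose from where the row before left it, along the tool's axes as they then stand; what a row does not reach is not made up. A row lasts 1/8 s, in which the tool goes at most 62.5 mm and 10.7 degrees, less where a joint would pass 70% of its speed; a pose out of reach is approached as far as the arm can. A call with a gripper value outside its range is refused whole. The fingers move at their own pace and stop on an object; "force" is the grip in N (left out, the last holds). Time passes only in rows, so rows that do not move let the fingers close. It gives the time, the measured TCP pose, the force, the opening and the grip force at its end, in the units of the state.
- ctrl.get_state(): the state, without advancing time (a new reading comes with each control period).
- ctrl.get_image(name): name is "scene" or "top"; returns the picture (420x560x3 uint8, red, green, blue); there is no depth.
- ctrl.calibration(name): a dict with "K" (3x3 intrinsics, pixels), "distortion" ([k1, k2, p1, p2, k3] as OpenCV has them; the pictures are not rectified), "origin" and "attitude" of the camera in the world. Camera axes: x right, y up, looking along -z (the intrinsics and any distortion apply to the point x, -y, -z); pixel columns grow to the right and rows downward; lengths in m; the calibration is good to about 2 mm. A picture is of the moment at which its call begins. calibration takes no time and is no camera call.
- ctrl.close_job(): hands the job in; it is judged then, once.
The state is a dict: "time": time; "joint_positions": joint angles; "qd": joint speeds; "joint_torque": joint torques, N m; "position": TCP position; "tool_rot": TCP orientation; "ft_force": force on the tool from outside, world axes, zero at the start; "torque": the same for the moment, N m; "grip_width": opening from 0.0 (shut) to 1.0 (fully open); "grip_force": force on a finger pad.
Only numpy, scipy, OpenCV 4.12 (cv2) and the standard library are available. Lean on these libraries where they do the work, as an engineer would, in place of code of your own. Each camera call takes 0.05 s, during which the arm holds its last target. There are 200 camera calls.

## Working session

There is one attempt and no reset: what is moved stays moved. The work goes in short steps, Python scripts to look and compute and a tool call to move; the robot and the scene stay as the last step left them, time stands still between calls to the robot, and variables do not carry over. Pictures are saved under pics/ and viewed, at most 10 in all, crops included, and the job is handed in when it is done.

Besides the shell and the picture viewer there is one more tool, called after "Request:" as a command line: name --argument value ..., lists and objects as JSON in quotes. drive_tool: Moves the arm, as the interface text tells. Its arguments: {"type":"object","properties":{"motion":{"type":"array","items":{"type":"array"}},"force":{"type":"number"}},"required":["motion"]}

```bash
ls; mkdir -p pics; python3 - <<'E'
from bench import ctrl
import cv2
for n in("scene","top"):
    cv2.imwrite(f"pics/{n}0.png",ctrl.get_image(n)[:,:,::-1])
    print(n,ctrl.calibration(n))
print(ctrl.get_state())
E
```

```text
pics
scene {'K': array([[405.88539586,   0.        , 282.94451873],
       [  0.        , 405.88539586, 217.2856179 ],
       [  0.        ,   0.        ,   1.        ]]), 'distortion': array([0.00694417, 0.        , 0.        , 0.        , 0.        ]), 'origin': array([-0.03651463, -0.34563401,  0.64651333]), 'attitude': array([ 0.85286485, -0.48586954, -0.93380937])}
top {'K': array([[414.27390856,   0.        , 285.4758421 ],
       [  0.        , 414.27390856, 214.02735477],
       [  0.        ,   0.        ,   1.        ]]), 'distortion': array([0.02061577, 0.        , 0.        , 0.        , 0.        ]), 'origin': array([0.38555274, 0.01622022, 0.98481272]), 'attitude': array([ 0.17142592, -0.15505535, -1.51396393])}
{'time': 0.1, 'joint_positions': array([-1.11491367,  0.32175853, -0.07009023,  1.45154354,  0.02260795,
        1.37076816, -0.05684915]), 'qd': array([ 0.00118629, -0.00123009,  0.00060861, -0.00300053,  0.00079562,
        0.00027436, -0.00035763]), 'joint_torque': array([-3.22266960e-04, -4.92571521e+01, -4.05949373e-01, -3.13399422e+01,
       -6.43239054e-02,  3.94800352e-02,  8.90838737e-05]), 'position': array([0.27779005, 0.58724888, 0.29126929]), 'tool_rot': array([-6.88129743e-01, -3.06501970e+00,  2.61995191e-03]), 'ft_force': array([ 1.02173087,  0.18266628, -0.04093688]), 'torque': array([-0.03402872,  0.01603584,  0.00443499]), 'grip_force': 0.0, 'grip_width': 1.0003997528274775}
```

View pics/scene0.png

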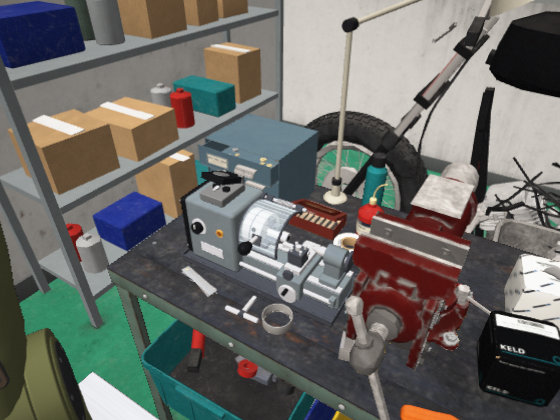

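View pics/top0.png

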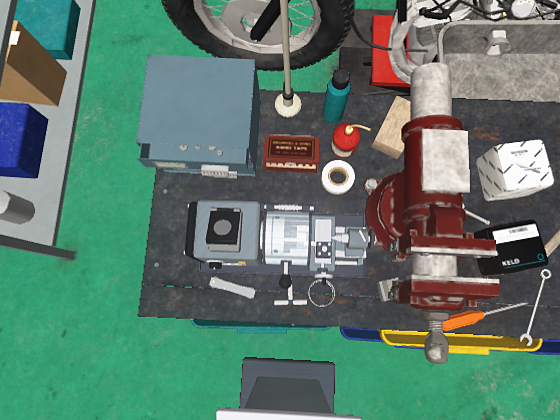

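The scene view shows the knob near (246,248) and the cover near (222,180). In the top view the knob is near (286,282) and the grey pad near (222,228). I'll enlarge both.

```bash
python3 - <<'E'
import cv2,numpy as np
a=cv2.imread("pics/scene0.png")[160:300,170:330];b=cv2.imread("pics/top0.png")[190:330,180:340]
f=lambda i:cv2.resize(i,None,fx=2.5*2,fy=2.5*2,interpolation=cv2.INTER_CUBIC)[:,:800]
cv2.imwrite("pics/c0.png",cv2.resize(np.hstack([a,b]),None,fx=2.5,fy=2.5,interpolation=cv2.INTER_CUBIC))
E
```

```text
(no output)
```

View pics/c0.png

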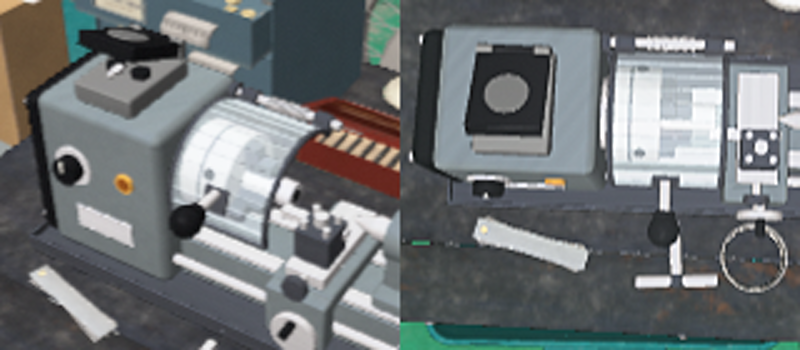

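The crop shows the knob at scene (245,248) and top (285.2,281.6), and the pad at scene (214,174) and top (221.2,227.2). The cover hinge ends are at top (212,209) and (240,209). I'll refine the knob by its dark mask and triangulate.

```bash
cat > h.py <<'E'
import numpy as np,cv2
from bench import ctrl
from scipy.spatial.transform import Rotation as R
def ray(n,p):
    c=ctrl.calibration(n);u=cv2.undistortPoints(np.array([[p]],float),c["K"],c["distortion"])[0,0]
    d=R.from_rotvec(c["attitude"]).apply([u[0],-u[1],-1]);return c["origin"],d/np.linalg.norm(d)
def onz(n,p,z):
    o,d=ray(n,p);return o+d*(z-o[2])/d[2]
def tri(ps,pt):
    o1,d1=ray("scene",ps);o2,d2=ray("top",pt)
    t=np.linalg.lstsq(np.c_[d1,-d2],o2-o1,rcond=None)[0]
    a,b=o1+t[0]*d1,o2+t[1]*d2;return (a+b)/2,np.linalg.norm(a-b)
def blob(img,x0,y0,r=11,th=50):
    m=(img.max(2)<th).astype(np.uint8);w=np.zeros_like(m);cv2.circle(w,(x0,y0),r,1,-1)
    m=cv2.morphologyEx(m&w,cv2.MORPH_OPEN,np.ones((3,3)));n,l,s,c=cv2.connectedComponentsWithStats(m)
    i=1+np.argmax(s[1:,4]);return c[i],s[i]
E
python3 - <<'E'
from h import *
np.set_printoptions(precision=4,suppress=True)
S=cv2.imread("pics/scene0.png");T=cv2.imread("pics/top0.png")
ks,a=blob(S,245,248);kt,b=blob(T,285,282,9)
print(ks,a,kt,b)
K,e=tri(ks,kt);print("knob",K,e)
P,e=tri((214,174),(221.2,227.2));print("pad",P,e)
# lines in top view at known planes
for nm,p,z in [("cov hinge L",(211.5,208.8),.207),("cov hinge R",(240.5,208.8),.207),("switchbox near L",(209.2,250),.2),("near R",(240,251.2),.2),
 ("head far R",(258.5,202.2),.175),("head far L",(197.5,200.4),.175),("pin L",(265,207.6),.163),("pin R",(313,208),.163)]:
    print(nm,onz("top",p,z))
st=ctrl.get_state();print(R.from_rotvec(st["tool_rot"]).as_matrix())
E
```

```text
Traceback (most recent call last):
  File "h.py", line 16, in blob
    i=1+np.argmax(s[1:,4]);return c[i],s[i]
        ~~~~~~~~~^^^^^^^^^
ValueError: attempt to get argmax of an empty sequence
```

```bash
python3 - <<'E'
from h import *
np.set_printoptions(precision=4,suppress=True)
S=cv2.imread("pics/scene0.png");T=cv2.imread("pics/top0.png")
print(S.max(2)[238:258:2,235:256]);print(T.max(2)[272:292:2,275:296])
P,e=tri((214,174),(221.2,227.2));print("pad",P,e)
K,e=tri((244.8,248),(285.2,281.6));print("knob",K,e)
for nm,p,z in [("cov hinge L",(211.5,208.8),.207),("cov hinge R",(240.5,208.8),.207),("switchbox near L",(209.2,250),.2),("near R",(240,251.2),.2),
 ("head far R",(258.5,202.2),.175),("head far L",(197.5,200.4),.175),("pin L",(265,207.6),.163),("pin R",(313,208),.163)]:
    print(nm,onz("top",p,z))
st=ctrl.get_state();print(R.from_rotvec(st["tool_rot"]).as_matrix())
E
```

```text
[[ 90  77  75 107 148 167 166 175 193 203 206 208 216 216 221 229 195 216
  236 230 220]
 [ 90  78  70 103 167 207 211 200 187 187 192 187 184 173 171 216 232 229
  216 181 137]
 [ 91  82  74  84 115 130 102  62  40  31  29  25  28  30  33  85 169 176
  132  96  86]
 [ 92  82  73  67  48  30  33  33  36  33  33  30  28  21  21  23  24 115
  149 125  99]
 [ 93  83  67  43  30  33  35  39  36  33  29  28  28  27  23  17  17 117
  184 217 227]
 [ 94  84  59  34  31  32  40  45  42  35  29  25  25  23  21  19  64 140
  164 165 179]
 [ 96  86  62  34  27  27  27  27  30  27  24  25  21  20  15  69 127 127
  101 102 127]
 [ 94  87  77  62  37  22  23  24  24  22  21  20  17  17  76 198 234 235
  240 233 187]
 [ 99  91  80  73  63  47  34  24  24  25  34  35 108 207 234 236 237 237
  236 236 234]
 [ 99  89  81  73  71  70  67  93 115 119 127 142 157 162 171 179 190 214
  232 234 236]]
[[ 98  97  98  97  96  95  95 105 106 252 243 246 207  79 109 108 109 108
  109 110 111]
 [112 112 101 104 105  99 103  62  47 100  97 154 118  67  86 107 105 104
  100 100  99]
 [ 83  83  82  80  79  81  52  
[... 429 characters left out ...]
80  80  58  46  49  51  54  53  51  48  36  23 140 255  98
   76  84  85]
 [ 76  76  79  80  80  83  79  70  58  59  52  48  53 184 253 245 239 108
   72  82  82]
 [106  72  77  78  82  85  88  90  85  85  85  82  66 229 237 237 238 111
   69  78  80]]
pad [0.5121 0.1498 0.2274] 0.009280707193677686
knob [0.4265 0.0218 0.1475] 0.003396029222364357
cov hinge L [0.5537 0.1715 0.207 ]
cov hinge R [0.5565 0.1157 0.207 ]
switchbox near L [0.4749 0.1701 0.2   ]
near R [0.4755 0.1114 0.2   ]
head far R [0.5789 0.0846 0.175 ]
head far L [0.5764 0.2075 0.175 ]
pin L [0.5711 0.0717 0.163 ]
pin R [ 0.5752 -0.0259  0.163 ]
[[-0.904   0.4275 -0.0006]
 [ 0.4275  0.904  -0.0016]
 [-0.0001 -0.0017 -1.    ]]
```

Knob is at (0.4265, 0.022, 0.1475), which matches the stated height of 146 mm. Lathe yaw is about 0.025. The pad's shut spot is about (0.5125, 0.145, 0.2105). I'll move above the pad with the gripper closed.

Request:
drive_tool --motion '[[[0, 0, -4], [0, 0, 0], -1], [[-4, -3, -3], [0, 0, 0], -1], [[-4, -3, 0], [0, 0, 0], -1], [[-4, -3, 0], [0, 0, 0], -1], [[-4, -3, 0], [0, 0, 0], -1], [[-4, -3, 0], [0, 0, 0], -1], [[-4, -3, 0], [0, 0, 0], -1], [[-4, -3, 0], [0, 0, 0], -1], [[-4, -3, 0], [0, 0, 0], -1], [[-4, -3, 0], [0, 0, 0], -1], [[-4, -3, 0], [0, 0, 0], -1], [[0, 0, 0], [0, 0, -9], -1]]' --force 20

```text
time: 1.6
position: [0.5129, 0.1401, 0.362]
tool_rot: [0.453, 3.108, -0.003]
ft_force: [-1.9, 1.1, 0.7]
grip_width: 0.007
grip_force: 0.0
```

Request:
drive_tool --motion '[[[0, 0, 0], [0, 0, -9], -1], [[0, 0, 0], [0, 0, -9], -1], [[0, 0, 0], [0, 0, 0], -1], [[0, 0, 0], [0, 0, 0], -1]]'

```text
time: 2.1
position: [0.5112, 0.1454, 0.3621]
tool_rot: [0.042, -3.141, 0.0]
ft_force: [-0.9, -0.1, -0.2]
grip_width: 0.005
grip_force: 0.0
```

```bash
cat >> h.py <<'E'
def to(x,y,z):
    s=ctrl.get_state();r=R.from_rotvec(s["tool_rot"]);print("R",r.as_matrix().round(3).tolist(),"shift cm",(r.inv().apply(np.array([x,y,z])-s["position"])*100).round(2),"f",s["ft_force"].round(1),"q",s["joint_positions"].round(2),"t",s["time"])
E
python3 - <<'E'
from h import *
to(.5125,.145,.2805)
for n in("scene","top"): cv2.imwrite(f"pics/{n}1.png",ctrl.get_image(n)[:,:,::-1])
a=cv2.imread("pics/scene1.png")[120:330,130:380];b=cv2.imread("pics/top1.png")[120:330,130:280]
cv2.imwrite("pics/c1.png",cv2.resize(np.hstack([a,b]),None,fx=2,fy=2,interpolation=cv2.INTER_CUBIC))
E
```

```text
R [[-1.0, -0.027, -0.0], [-0.027, 1.0, -0.0], [0.0, -0.0, -1.0]] shift cm [-0.14 -0.04  8.16] f [-0.9 -0.1 -0.2] q [-0.61  0.04  0.29  1.64 -0.01  1.46  1.28] t 2.1
```

View pics/c1.png

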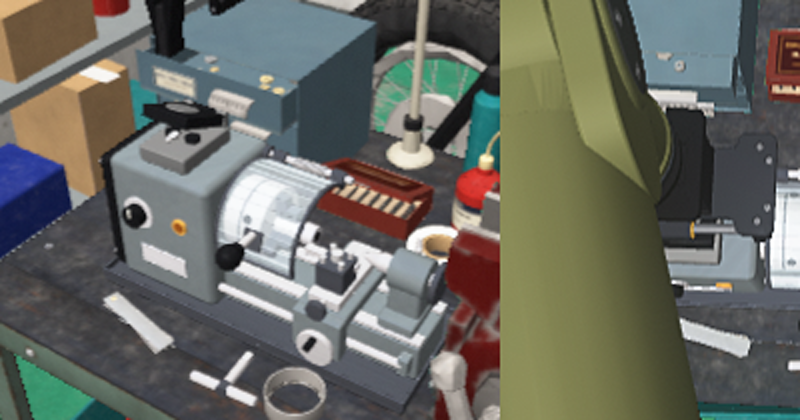

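The finger tips (crop 165,52) hang straight above the cover pad (crop 185,113). Pressing down.

Request:
drive_tool --motion '[[[0, 0, 2], [0, 0, 0], -1], [[-0.1, 0, 2], [0, 0, 0], -1], [[0, 0, 1], [0, 0, 0], -1], [[0, 0, 0.7], [0, 0, 0], -1], [[0, 0, 0.7], [0, 0, 0], -1], [[0, 0, 0.7], [0, 0, 0], -1], [[0, 0, 0.5], [0, 0, 0], -1], [[0, 0, 0.3], [0, 0, 0], -1], [[0, 0, 0], [0, 0, 0], -1]]'

```text
time: 3.32
position: [0.5124, 0.1454, 0.2831]
tool_rot: [-0.046, 3.141, 0.0]
ft_force: [0.1, 0.4, -0.5]
grip_width: 0.006
grip_force: 0.0
```

Request:
drive_tool --motion '[[[0, 0, 0.2], [0, 0, 0], -1], [[0, 0, 0.2], [0, 0, 0], -1], [[0, 0, 0], [0, 0, 0], -1]]'

```text
time: 3.7
position: [0.5125, 0.1454, 0.2803]
tool_rot: [-0.046, 3.14, 0.001]
ft_force: [-1.9, -0.2, 5.8]
grip_width: 0.009
grip_force: 2.9
```

```bash
python3 - <<'E'
from h import *
cv2.imwrite("pics/scene2.png",ctrl.get_image("scene")[:,:,::-1])
a=cv2.imread("pics/scene2.png")[130:270,170:310]
cv2.imwrite("pics/c2.png",cv2.resize(a,None,fx=4,fy=4,interpolation=cv2.INTER_CUBIC))
E
```

```text
(no output)
```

View pics/c2.png

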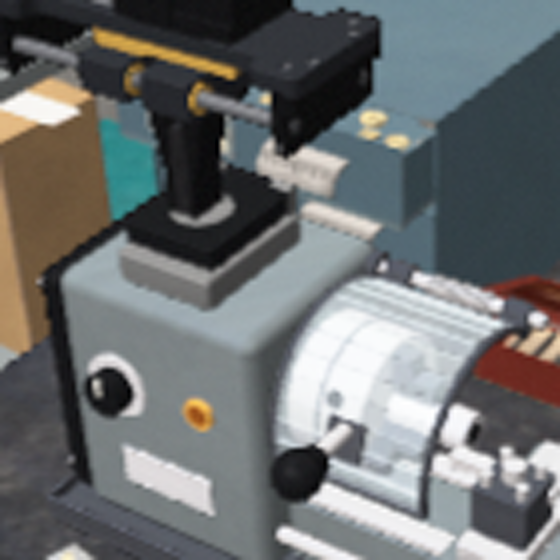

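The cover lies flat on the box, with the finger centred on the pad (crop 205,205). I'll press a bit more to make sure it snaps.

Request:
drive_tool --motion '[[[0, 0, 0.2], [0, 0, 0], -1], [[0, 0, 0.1], [0, 0, 0], -1], [[0, 0, 0], [0, 0, 0], -1]]'

```text
time: 4.12
position: [0.5125, 0.1454, 0.2798]
tool_rot: [-0.046, 3.139, 0.002]
ft_force: [-7.1, -1.3, 18.1]
grip_width: 0.009
grip_force: 8.8
```

Request:
drive_tool --motion '[[[0, 0, -3], [0, 0, 0], -1], [[0, 0, -3], [0, 0, 0], -1], [[0, 0, -3], [0, 0, 0], 0.1], [[2.2, -3, 0], [0, 0, 0], 0.1], [[2.2, -3, 0], [0, 0, 0], 0.1], [[2.2, -3, 0], [0, 0, 0], 0.1], [[2.2, -3, 0], [0, 0, 0], 0.1], [[0, 0, 2], [0, 0, 0], 0.1], [[0, 0, 2], [0, 0, 0], 0.1], [[0, 0, 2], [0, 0, 0], 0.1], [[0, 0, 0], [0, 0, 0], 0.1], [[0, 0, 0], [0, 0, 0], 0.1]]' --force 30

```text
time: 5.62
position: [0.4282, 0.0229, 0.307]
tool_rot: [-0.046, 3.14, 0.0]
ft_force: [0.2, -0.0, 0.6]
grip_width: 0.551
grip_force: 0.0
```

```bash
python3 - <<'E'
from h import *
to(.4265,.022,.1985)
print(ctrl.get_state()["grip_width"])
cv2.imwrite("pics/scene3.png",ctrl.get_image("scene")[:,:,::-1])
a=cv2.imread("pics/scene3.png")[130:270,150:310]
cv2.imwrite("pics/c3.png",cv2.resize(a,None,fx=4,fy=4,interpolation=cv2.INTER_CUBIC))
E
```

```text
R [[-1.0, -0.029, 0.001], [-0.029, 1.0, 0.0], [-0.001, 0.0, -1.0]] shift cm [ 0.19 -0.08 10.85] f [ 0.2 -0.   0.6] q [-0.53 -0.19  0.36  1.95  0.07  1.37  1.42] t 5.625
0.5511403034974885
```

View pics/c3.png

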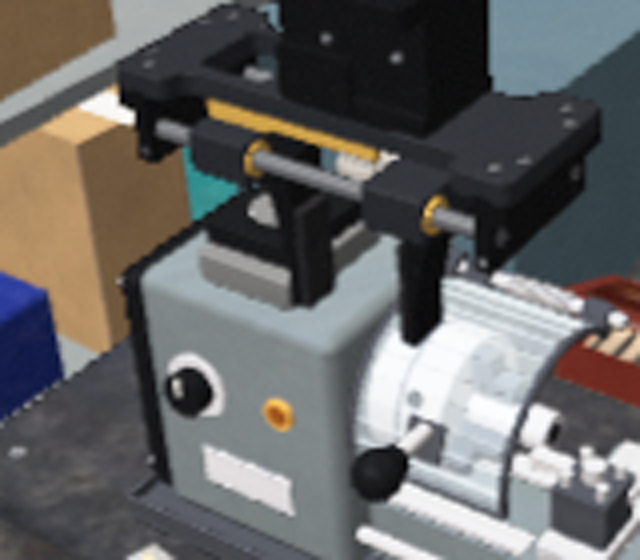

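The cover stays shut (crop 265,230) and the fingers straddle the line to the knob. I'll descend onto it now.

Request:
drive_tool --motion '[[[0.2, -0.1, 2], [0, 0, 0], 0.1], [[0, 0, 2], [0, 0, 0], 0.1], [[0, 0, 2], [0, 0, 0], 0.1], [[0, 0, 2], [0, 0, 0], 0.1], [[0, 0, 1.4], [0, 0, 0], 0.1], [[0, 0, 1.4], [0, 0, 0], 0.1], [[0, 0, 0], [0, 0, 0], 0.1], [[0, 0, 0], [0, 0, 0], 0.1]]'

```text
time: 6.68
position: [0.4263, 0.0218, 0.1988]
tool_rot: [-0.046, 3.14, 0.0]
ft_force: [-0.1, 0.3, 0.4]
grip_width: 0.549
grip_force: 0.0
```

```bash
python3 - <<'E'
from h import *
to(.4265,.022,.1985)
cv2.imwrite("pics/scene4.png",ctrl.get_image("scene")[:,:,::-1])
a=cv2.imread("pics/scene4.png")[160:300,170:330]
cv2.imwrite("pics/c4.png",cv2.resize(a,None,fx=4,fy=4,interpolation=cv2.INTER_CUBIC))
E
```

```text
R [[-1.0, -0.029, 0.001], [-0.029, 1.0, 0.0], [-0.001, 0.0, -1.0]] shift cm [-0.02  0.01  0.03] f [-0.1  0.3  0.4] q [-0.52 -0.11  0.39  2.11  0.04  1.13  1.45] t 6.675
```

View pics/c4.png

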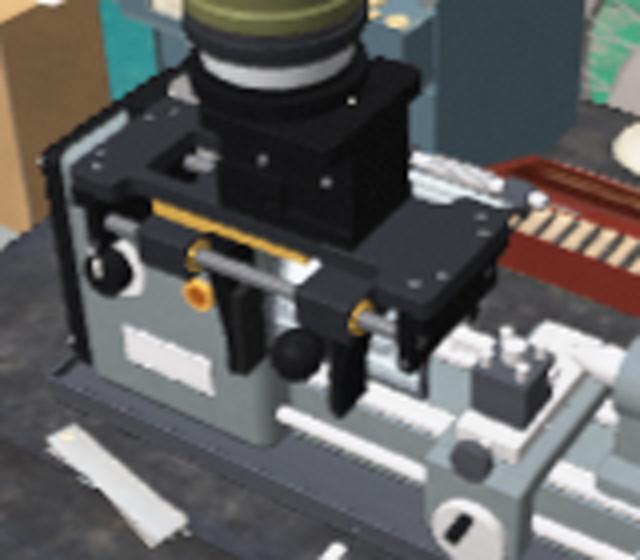

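The ball (crop 297,355) sits between the two fingers. Closing.

Request:
drive_tool --motion '[[[0, 0, 0], [0, 0, 0], -1], [[0, 0, 0], [0, 0, 0], -1], [[0, 0, 0], [0, 0, 0], -1], [[0, 0, 0], [0, 0, 0], -1]]' --force 30

```text
time: 7.22
position: [0.426, 0.0219, 0.1984]
tool_rot: [-0.046, 3.141, 0.0]
ft_force: [-0.7, 0.4, 0.9]
grip_width: 0.278
grip_force: 30.0
```

```bash
python3 - <<'E'
import numpy as np
r=np.hypot(150,17);a0=np.arctan2(-17,150)
p=None
for d in range(0,61,6):
    a=a0+np.radians(d);q=np.array([-r*np.cos(a),r*np.sin(a)])
    if p is not None: print(d,((q-p)/10).round(2),end=' ')
    p=q
E
```

```text
6 [-0.1   1.58] 12 [0.07 1.58] 18 [0.23 1.56] 24 [0.4  1.53] 30 [0.55 1.48] 36 [0.71 1.41] 42 [0.85 1.33] 48 [0.98 1.24] 54 [1.11 1.13] 60 [1.22 1.  ]
```

Request:
drive_tool --motion '[[[0.05, 0, -0.79], [0, 0, 0], -1], [[0.05, 0, -0.79], [0, 0, 0], -1], [[-0.03, 0, -0.79], [0, 0, 0], -1], [[-0.04, 0, -0.79], [0, 0, 0], -1], [[-0.11, 0, -0.78], [0, 0, 0], -1], [[-0.12, 0, -0.78], [0, 0, 0], -1], [[-0.2, 0, -0.77], [0, 0, 0], -1], [[-0.2, 0, -0.76], [0, 0, 0], -1], [[-0.27, 0, -0.75], [0, 0, 0], -1], [[-0.28, 0, -0.73], [0, 0, 0], -1], [[0, 0, 0], [0, 0, 0], -1]]'

```text
time: 8.6
position: [0.4374, 0.0221, 0.276]
tool_rot: [0.046, -3.141, -0.0]
ft_force: [-0.4, 0.4, -3.5]
grip_width: 0.276
grip_force: 30.0
```

Request:
drive_tool --motion '[[[-0.35, 0, -0.71], [0, 0, 0], -1], [[-0.36, 0, -0.7], [0, 0, 0], -1], [[-0.42, 0, -0.67], [0, 0, 0], -1], [[-0.43, 0, -0.66], [0, 0, 0], -1], [[-0.49, 0, -0.63], [0, 0, 0], -1], [[-0.49, 0, -0.61], [0, 0, 0], -1], [[-0.55, 0, -0.57], [0, 0, 0], -1], [[-0.56, 0, -0.56], [0, 0, 0], -1], [[-0.6, 0, -0.51], [0, 0, 0], -1], [[-0.62, 0, -0.49], [0, 0, 0], -1], [[0, 0, 0], [0, 0, 0], -1], [[0, 0, 0], [0, 0, 0], -1]]'

```text
time: 10.1
position: [0.486, 0.023, 0.3366]
tool_rot: [0.045, -3.141, 0.001]
ft_force: [-2.9, -4.2, -0.2]
grip_width: 0.279
grip_force: 30.0
```

```bash
python3 - <<'E'
from h import *
s=ctrl.get_state();p=s["position"];print(p,s["ft_force"],s["grip_width"])
g=p+R.from_rotvec(s["tool_rot"]).apply([0,0,.051]);h=np.array([.4265+.150,.022+.004,.163])
print("deg",np.degrees(np.arctan2(g[2]-h[2],h[0]-g[0])+np.arctan2(17,150)), "r",np.hypot(g[2]-h[2],h[0]-g[0]))
cv2.imwrite("pics/scene5.png",ctrl.get_image("scene")[:,:,::-1])
a=cv2.imread("pics/scene5.png")[100:300,150:350]
cv2.imwrite("pics/c5.png",cv2.resize(a,None,fx=3,fy=3,interpolation=cv2.INTER_CUBIC))
E
```

```text
[0.48597125 0.02303986 0.33657809] [-2.87991312 -4.19378551 -0.16344085] 0.2789622706837146
deg 60.01363289387535 r 0.15239365050063236
```

View pics/c5.png

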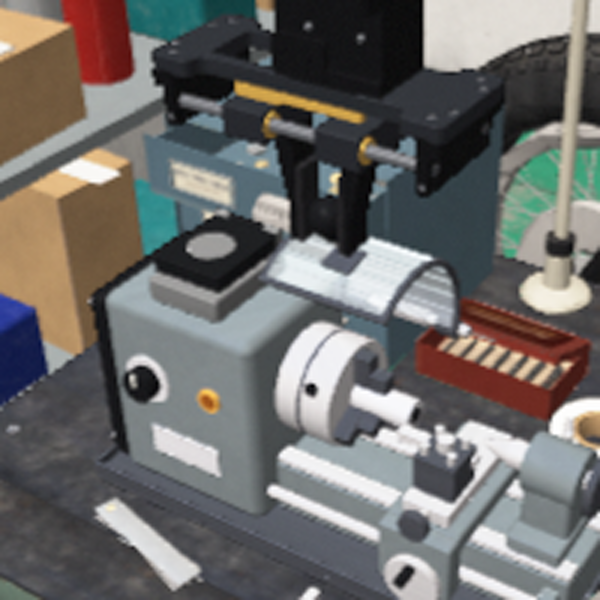

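The guard is swung up to about 60° with the ball held in the fingers (crop 325,213), and the cover lies flat and shut (crop 215,245). Handing in.

```bash
python3 -c "
from bench import ctrl
print(ctrl.close_job())"
```

```text
the job is handed in; nothing more can be done
None
```

The stop-switch cover is pressed shut and stayed shut, the guard is held by its knob at about 60° (60.0° worked out from the gripper pose), and the job was handed in at about 10 s; no verdict came back.

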